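# Press-test the spring lifters of a die section in the vise

## Robot

A 6-joint arm with a two-finger parallel gripper is mounted at the origin on the work surface. World frame = base frame: x ahead of the robot, y to its left, z up, the work surface at z = 0. Lengths are in m, angles in rad, forces in N, time in s.
With the tool pointing down it reaches from about 0.425 to 0.95 m from the base axis. Payload 3.5 kg.
Tool frame: the origin (TCP) lies on the centre line of the jaws, within the pads' length; the fingertips stand 17 mm ahead of it and the grasp point (between the pads) lies 2 mm behind it; z points along the fingers, y is the line along which they close (so a half turn about z gives the same grasp; the last joint's range is limited). The gripper opens to 85 mm and grips with 20 to 120 N. Pads are 22 mm wide; open, the fingers measure 114 mm over their backs; the gripper's body (76 mm by 85 mm) begins 54 mm behind the grasp point. The pads swing forward as they close: fully open they stand 13 mm farther back than shut.
Start: joints at [-1.46, 0.286, 1.577, -0, 1.279, -0.15], TCP at [0.174, -0.652, 0.209] pointing down, gripper open.
Joint ranges: [-2.77, 2.77], [-0.9, 2.22], [0.21, 2.48], [-1.53, 4.67], [0.24, 2.81], [-2.84, 2.84]. Speed limits (rad/s): [2.79, 2.79, 3.14, 3.14, 3.14, 3.14].

## Interface

Orientations are given as a rotation vector (axis times angle).
In Python, from bench import monitor, eyes, job_done gives the robot as it stands.
- The arm moves only by the shell command python3 -m inch 'ROWS' [FORCE]. ROWS is JSON, a list of rows, each a list of 5 numbers: the opening, from 0 (shut) to 1 (fully open), then the shift along the tool's x, y, z in cm, then the turn about the tool's z in degrees. A call has 1 to 12 rows; each row shifts and turns the commanded pose from where the row before left it, along the tool's axes as they then stand; what a row does not reach is not made up. A row lasts 1/10 s, in which the tool goes at most 50 mm and 8.59 degrees, less where a joint would pass 70% of its speed; a pose out of reach is approached as far as the arm can. A call is refused whole if a number of a shift passes 5 or a number of a turn 8.59, either way. A call with a gripper value outside its range is refused whole. The fingers move at their own pace and stop on an object; FORCE is the grip in N (left out, the last holds). Time passes only in rows, so rows that do not move let the fingers close. It gives the time, the measured TCP pose, the force, the opening and the grip force at its end, in the units of the state.
- monitor.state(): the state, without advancing time (a new reading comes with each control period).
- eyes.camera(name): name is "scene" or "top" or "wrist"; returns (picture, depth): 480x640x3 uint8, blue, green, red; 480x640 float32, m along the optical axis (not along the pixel's ray), 0 where there is no reading.
- eyes.calibration(name): a dict with "intrinsics" (3x3 intrinsics, pixels), "dist" ([k1, k2, p1, p2, k3] as OpenCV has them; the pictures are not rectified), "cam_to_world" (4x4, takes a point from camera to world coordinates); the wrist camera has in their place "mount" (4x4, takes a point from camera to tool coordinates, whose origin is the TCP and whose axes are the flange's). Camera axes: x right, y up, looking along -z (the intrinsics and any distortion apply to the point x, -y, -z); pixel columns grow to the right and rows downward; lengths in m; the calibration is good to about 2 mm. A picture is of the moment at which its call begins: read the wrist's pose just before it. calibration takes no time and is no camera call.
- job_done(): hands the job in; it is judged then, once.
The state is a dict: "time": time; "joint_pos": joint angles; "dq": joint speeds; "joint_torque": joint torques, N m; "tool_pos": TCP position; "tool_rot": TCP orientation; "force": force on the tool from outside, world axes, zero at the start; "ft_torque": the same for the moment, N m; "grip_width": finger opening in m; "finger_force": force on a finger pad.
Only numpy, scipy, OpenCV 4.12 (cv2) and the standard library are available. Lean on these libraries where they do the work, as an engineer would, in place of code of your own. Each camera call takes 0.05 s, during which the arm holds its last target. There are 200 camera calls.

## Task

Check that the two spring lifters in the die section held in the green vise work freely: put one fingertip on each lifter, press both down together as far as they go, keep them down for at least two seconds, then let both come all the way up together and move clear. It is done by pressing alone: pick nothing up, and leave the things lying on the bench, plate and vise where they are.

Things in the scene. Friction and masses are not known exactly. Their poses are not given: they have to be found in the camera images.
- die: The ground steel die section clamped in the vise: a bright block 46 mm (its x) by 124 mm (its y, along the jaws), 65 mm deep, its flat top face level and standing 25 mm above the jaw tops. Origin at the centre of that top face, 150 mm above the bench; z up. It and the vise do not move. In its top face: a 12 x 18 mm rectangular opening at the centre, two sunk screws 50 mm either way along y, and a fixed stop pin 6 mm thick and 4 mm high at x = +16 mm, y = 0.
- lifter_a: Spring lifter at y = +28 mm, x = 0 of the die section: an upright round pin of dark steel with a flat head 20 mm across and 4 mm thick over a 15 mm groove 3.5 mm high. Origin at the centre of the head's flat top, 14.5 mm above the die face when up; z up. It slides 7 mm straight down to a hard stop (top 7.5 mm above the face) on a spring: about 3 N to start, 6 N at the stop; springs back up.
- lifter_b: The other spring lifter, the same in every way, at y = -28 mm of the die section, so that the two lifters stand 56 mm apart centre to centre and are pressed together with about 6 N at the start and 12 N at the stops.
- vise: Small green cast-iron bench vise with 100 mm jaws, bolted to the bench. Origin on the bench straight below the centre of the die section; x along the screw away from the handle, y along the jaws. Jaw tops 125 mm above the bench; it reaches from 155 mm in front of its origin (handle) to 142 mm behind, and 64 mm to either side. An anvil 95 mm high lies behind the far jaw.
- plate: Cast-iron inspection plate 240 (x) x 170 (y) x 34 mm on the bench beside the vise, left or right of it. Origin at the centre of its underside.
- dial_cover: Brass dial face cover, a disc 53 mm across and 8 mm high, lying loose on the anvil of the vise. Origin at the centre of its underside. Leave alone.
- pin_chuck: Black pin chuck 94 mm long and 15 mm thick, lying on the bench beside the vise's handle end. Origin at its middle, on the bench. Leave alone.
- parallel: Steel parallel 100 x 10 x 22 mm high, on the bench on the other side of the vise's handle end. Origin at the centre of its underside. Leave alone.
- micrometer: Chrome outside micrometer about 130 mm long, lying on the inspection plate, 18 mm high. Origin at the middle of its gap, on the plate. Leave alone.
- radius_block: Steel radius block 42 x 30 x 40 mm high with one rounded edge, on the inspection plate. Origin at its underside. Leave alone.
- hole_block: Steel block 76 x 51 x 25 mm high with six holes, on the inspection plate. Origin at the centre of its underside. Leave alone.
- hammer: Brass-headed hammer about 240 mm long lying on the bench at the robot's left. Leave alone.

How it is judged:
On the way, in this order (a step that is already met when the one before it is completed fails the run):
1. both lifters are held down on their stops, a finger on each, for two seconds (z of each of lifter_a, lifter_b in the frame of die below 0.009 m and contact force between the fingers and lifter_a above 0.5 N and contact force between the fingers and lifter_b above 0.5 N), for 2 s.
2. both lifters have come up again (z of each of lifter_a, lifter_b in the frame of die above 0.0135 m), for 0.2 s.
At the end, for the whole second after the job is handed in: Both lifters have been held within 1.5 mm of their stops by a finger on each for two seconds without a break, and stand up again within 1 mm of their full height; every loose thing lies within 15 mm of where it was (all of step 2 and distance of each of dial_cover, pin_chuck, parallel, micrometer, radius_block, hole_block, hammer from where it was at the start of the episode below 0.015 m); the robot touches nothing.
It fails at once if one lifter is pressed or released without the other (their heads differ by more than 5 mm in height) (z of lifter_a in the frame of lifter_b above 0.005 m or z of lifter_a in the frame of lifter_b below -0.005 m).
It fails at once if a loose thing on the bench is lifted, carried or pushed more than 15 mm (distance of any of dial_cover, pin_chuck, parallel, micrometer, radius_block, hole_block, hammer from where it was at the start of the episode above 0.015 m).
It also fails if it takes over 35 s, if anything falls off the work surface, if the arm or the gripper's body presses on something with over 40 N, if the wrist force passes 120 N, or if a joint passes its speed limit or range.

## Working session

There is one attempt and no reset: what is moved stays moved. The work goes in short steps, Python scripts to look and compute and a shell command to move; the robot and the scene stay as the last step left them, time stands still between calls to the robot, and variables do not carry over. Pictures are saved under pics/ and viewed, at most 10 in all, crops included, and the job is handed in when it is done.

```bash
mkdir -p pics; ls; python3 - <<'E'
from bench import monitor, eyes
import cv2,numpy as np
s=monitor.state(); print({k:np.round(v,4).tolist() for k,v in s.items()})
for n in ("top","scene"):
    p,d=eyes.camera(n); cv2.imwrite(f"pics/{n}1.png",p); np.save(f"pics/{n}1.npy",d)
    c=eyes.calibration(n); print(n,{k:np.round(v,4).tolist() for k,v in c.items()})
E
```

```text
pics
{'time': 0.0, 'joint_pos': [-1.4601, 0.2872, 1.5782, -0.0, 1.2786, -0.15], 'dq': [0.0003, 0.0012, -0.0002, 0.001, 0.0009, -0.0006], 'joint_torque': [-0.0002, -40.5979, -29.2628, -0.0001, 0.0059, -0.0], 'tool_pos': [0.174, -0.6514, 0.2074], 'tool_rot': [-3.1125, -0.4081, -0.0], 'force': [0.2564, -0.1092, 0.9164], 'ft_torque': [0.0013, 0.0147, -0.0033], 'finger_force': 0.0, 'grip_width': 0.0857}
top {'intrinsics': [[600.8446, 0.0, 327.3084], [0.0, 600.8446, 238.8022], [0.0, 0.0, 1.0]], 'dist': [-0.0754, 0.0, 0.0, 0.0, 0.0], 'cam_to_world': [[0.0236, 0.9818, -0.1885, 0.278], [-0.9997, 0.021, -0.0157, 0.0961], [-0.0115, 0.1888, 0.982, 1.6019], [0.0, 0.0, 0.0, 1.0]]}
scene {'intrinsics': [[511.6786, 0.0, 325.728], [0.0, 511.6786, 242.0889], [0.0, 0.0, 1.0]], 'dist': [0.0013, 0.0, 0.0, 0.0, 0.0], 'cam_to_world': [[0.6132, -0.5521, 0.565, 1.1585], [0.7898, 0.4157, -0.4509, -0.3705], [0.0141, 0.7227, 0.691, 0.8743], [0.0, 0.0, 0.0, 1.0]]}
```

View pics/top1.png

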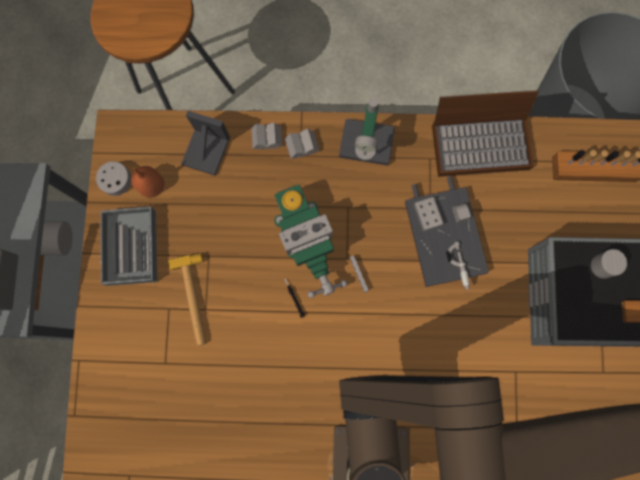

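View pics/scene1.png

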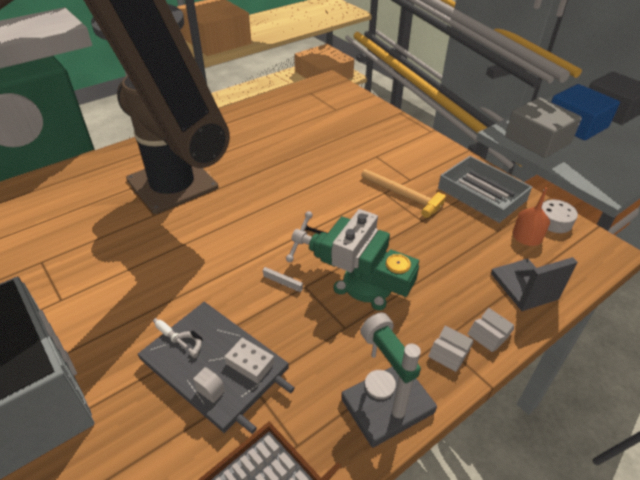

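The top view shows the die at about (306,232), with the vise axis tilted. In the scene view it is at about (355,238). I'll enlarge both.

```bash
cat > h.py <<'E'
import numpy as np,cv2
from bench import eyes
def ray(n,uv,T=None):
    c=eyes.calibration(n); K=np.array(c["intrinsics"]); D=np.array(c["dist"])
    u=cv2.undistortPoints(np.array(uv,float).reshape(-1,1,2),K,D).reshape(-1,2)
    T=np.array(c["cam_to_world"]) if T is None else T
    d=np.c_[u[:,0],-u[:,1],-np.ones(len(u))]@T[:3,:3].T
    return T[:3,3],d
def atz(n,uv,z,T=None):
    o,d=ray(n,uv,T); return o+d*((z-o[2])/d[:,2])[:,None]
E
python3 - <<'E'
import cv2,numpy as np
a=cv2.imread("pics/top1.png")[205:260,270:345]; b=cv2.imread("pics/scene1.png")[195:280,315:405]
a=cv2.resize(a,(400,293),interpolation=cv2.INTER_CUBIC); k=np.zeros((400,800,3),np.uint8)
b=cv2.resize(b,(400,378),interpolation=cv2.INTER_CUBIC)
k[:293,:400]=a;k[:378,400:]=b; cv2.imwrite("pics/crop1.png",k)
E
```

```text
(no output)
```

View pics/crop1.png

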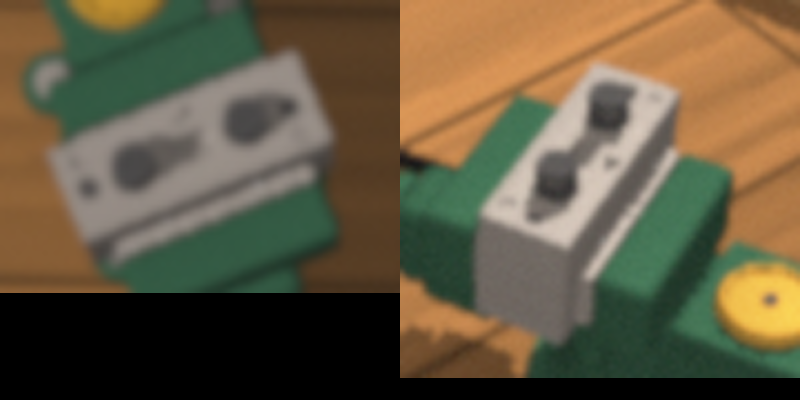

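```bash
python3 - <<'E'
from h import *
np.set_printoptions(precision=4,suppress=True)
t=np.array([[135,160],[247,115]])/5.333+[270,205]-.4
s=np.array([[557,170],[608,98]])
s=(s-[400,0])/4.444+[315,195]-.4
for n,p in(("top",t),("scene",s)):
    q=atz(n,p,.1645); d=q[1]-q[0]; print(n,q,q.mean(0),np.linalg.norm(d),np.degrees(np.arctan2(d[1],d[0])))
c=np.array([[48,152],[297,52],[333,135],[85,240]])/5.333+[270,205]-.4
q=atz("top",c,.15); print(q,q.mean(0)); 
for i in range(4): e=q[(i+1)%4]-q[i]; print(np.linalg.norm(e),np.degrees(np.arctan2(e[1],e[0])))
c=(np.array([[592,63],[680,93],[570,247],[480,212]])-[400,0])/4.444+[315,195]-.4
q=atz("scene",c,.15); print(q.mean(0));
for i in range(4): e=q[(i+1)%4]-q[i]; print(np.linalg.norm(e),np.degrees(np.arctan2(e[1],e[0])))
T=np.array(eyes.calibration("wrist")["mount"]);print(T)
from bench import monitor
from scipy.spatial.transform import Rotation as R
print(R.from_rotvec(monitor.state()["tool_rot"]).as_matrix())
E
```

```text
top [[0.5627 0.1984 0.1645]
 [0.5848 0.1477 0.1645]] [0.5737 0.1731 0.1645] 0.05533384623260069 -66.4177011020639
scene [[0.5864 0.149  0.1645]
 [0.562  0.201  0.1645]] [0.5742 0.175  0.1645] 0.05735474874048499 115.11030525435189
[[0.5684 0.2399 0.15  ]
 [0.6183 0.1258 0.15  ]
 [0.5793 0.1082 0.15  ]
 [0.5275 0.2212 0.15  ]] [0.5734 0.1738 0.15  ]
0.12454147417569666 -66.38581077520571
0.042850635345879975 -155.73176835123527
0.12434370532345011 114.6041061731809
0.04500159131461725 24.51241981935783
[0.5716 0.1778 0.15  ]
0.047449976705796516 24.486599027028998
0.12246075690492102 -66.04050422668068
0.04640032684616731 -156.66244140137047
0.12152511878103343 114.45472535569382
[[ 0.0015  0.9638  0.2667  0.0671]
 [ 1.     -0.0014 -0.0008 -0.0018]
 [-0.0004  0.2667 -0.9638 -0.1668]
 [ 0.      0.      0.      1.    ]]
[[ 0.9662  0.2578 -0.0002]
 [ 0.2578 -0.9662  0.0022]
 [ 0.0004 -0.0021 -1.    ]]
```

The views agree: die centre is at about (0.574, 0.174), and lifter axis at -65.7° (spacing 55–57 mm, die 124 x 45 mm, as given). I'll raise, turn and swing over with the jaws about half open.

```bash
python3 -m inch '[[0.5,0,0,-4,-4.6],[0.5,0,0,-4.5,-4.6],[0.5,2,0,-4,0],[0.5,4,0,-2,0],[0.5,4.5,0,0,0],[0.5,4.5,0,0,0],[0.5,4.5,0,0,0],[0.5,4.5,-1,0,0],[0.5,3.5,-3.4,0,0],[0.5,3.4,-3.4,0,0],[0.5,3.4,-3.4,0,0],[0.5,3.4,-3.4,0,0]]'
```

```text
time: 1.3
tool_pos: [0.4587, -0.3626, 0.3531]
tool_rot: [-3.071, -0.657, 0.001]
force: [1.0, -0.5, 0.0]
grip_width: 0.043
finger_force: 0.0
```

```bash
python3 -m inch '[[0.5,3.4,-3.4,0,0],[0.5,3.4,-3.4,0,0],[0.5,3.4,-3.4,0,0],[0.5,3.4,-3.4,0,0],[0.5,3.4,-3.4,0,0],[0.5,3.4,-3.4,0,0],[0.5,3.4,-3.4,0,0],[0.5,0,0,0,0],[0.5,0,0,0,0]]'; python3 - <<'E'
from bench import monitor
import numpy as np
from scipy.spatial.transform import Rotation as R
s=monitor.state();M=R.from_rotvec(s["tool_rot"]).as_matrix()
print(s["tool_pos"],s["joint_pos"],s["grip_width"],s["force"],M)
print("todo tool xy cm",100*(M.T@(np.array([.574,.1745,.30])-s["tool_pos"])), np.degrees(np.arctan2(M[1,1],M[0,1])))
E
```

```text
time: 2.2
tool_pos: [0.5782, -0.0491, 0.3531]
tool_rot: [-3.071, -0.661, 0.002]
force: [0.4, 0.3, -0.8]
grip_width: 0.0423
finger_force: 0.0
[ 0.57815883 -0.04906603  0.35312254] [-2.59210077e-01  4.22796085e-03  1.63267545e+00 -4.97272803e-04
  1.50594413e+00  8.87693541e-01] 0.042304187470612944 [ 0.42987232  0.25002012 -0.84239578] [[ 9.11480488e-01  4.11341129e-01 -1.34014974e-03]
 [ 4.11341300e-01 -9.11481382e-01 -1.58002573e-04]
 [-1.28651449e-03 -4.07242672e-04 -9.99999090e-01]]
todo tool xy cm [  8.8239595  -20.54653346   5.30927407] -65.71088755606908
```

```bash
python3 -m inch '[[0.5,2,-4,0,0],[0.5,2,-4,0,0],[0.5,2,-4,0,0],[0.5,2,-4,1,0],[0.5,0.8,-4.5,2,0],[0.5,0,0,4,0],[0.5,0,0,0,0],[0.5,0,0,0,0],[0.5,0,0,0,0]]'; python3 - <<'E'
from bench import monitor,eyes
import numpy as np,cv2
s=monitor.state()
p,d=eyes.camera("wrist"); cv2.imwrite("pics/w1.png",p); np.save("pics/w1.npy",d)
np.savez("pics/w1s.npz",p=s["tool_pos"],r=s["tool_rot"]);print(s["grip_width"])
E
```

```text
time: 3.1
tool_pos: [0.5761, 0.1714, 0.2862]
tool_rot: [3.072, 0.653, 0.005]
force: [0.2, 0.2, 0.5]
grip_width: 0.0426
finger_force: 0.0
0.04260326452876678
```

View pics/w1.png

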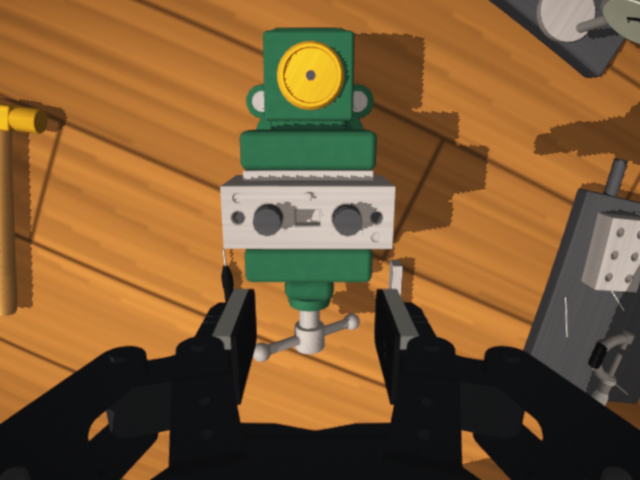

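The wrist view shows the lifter heads at about (268,219) and (347,219). The fingertip ends are at about (229–255, 291) and (376–404, 291).

```bash
python3 - <<'E'
from h import *
from scipy.spatial.transform import Rotation as R
s=np.load("pics/w1s.npz");M=R.from_rotvec(s["r"]).as_matrix()
T=np.eye(4);T[:3,:3]=M;T[:3,3]=s["p"];m=np.array(eyes.calibration("wrist")["mount"])
W=T@m
q=atz("wrist",[[268,219],[347,219]],.1645,W);print(q,q.mean(0),np.linalg.norm(q[0]-q[1]))
print("in tool mm",1000*(q-s["p"])@M)
d=np.load("pics/w1.npy");print(d[219,268],d[219,347],d[300,243],d[300,390],d[295,250],d[295,382])
# tool-frame fingertip points using depth guess
for z in(.01,.017):
    o,r=ray("wrist",[[229,291],[255,291],[376,291],[404,291]],m); print(z,1000*(o+r*((z-o[2])/r[:,2])[:,None]))
a=cv2.resize(cv2.imread("pics/w1.png")[170:320,210:420],(798,570),interpolation=cv2.INTER_CUBIC);cv2.imwrite("pics/w1c.png",a)
E
```

```text
[[0.56234337 0.20230202 0.1645    ]
 [0.58454821 0.15256806 0.1645    ]] [0.57344579 0.17743504 0.1645    ] 0.05446578225733264
in tool mm [[ -0.3338707  -33.9984759  121.70612984]
 [ -0.27779892  20.46723767 121.77199083]]
0.29331946 0.29478163 0.13611564 0.13799576 0.14235207 0.13987938
0.01 [[ -7.00445017 -39.87789199  10.        ]
 [ -6.93124206 -28.24918776  10.        ]
 [ -6.85767199  25.47781773  10.        ]
 [ -6.90311785  38.01090231  10.        ]]
0.017 [[ -9.94760313 -41.38632336  17.        ]
 [ -9.87149719 -29.29731533  17.        ]
 [ -9.79501497  26.55638844  17.        ]
 [ -9.84225973  39.58557529  17.        ]]
```

View pics/w1c.png

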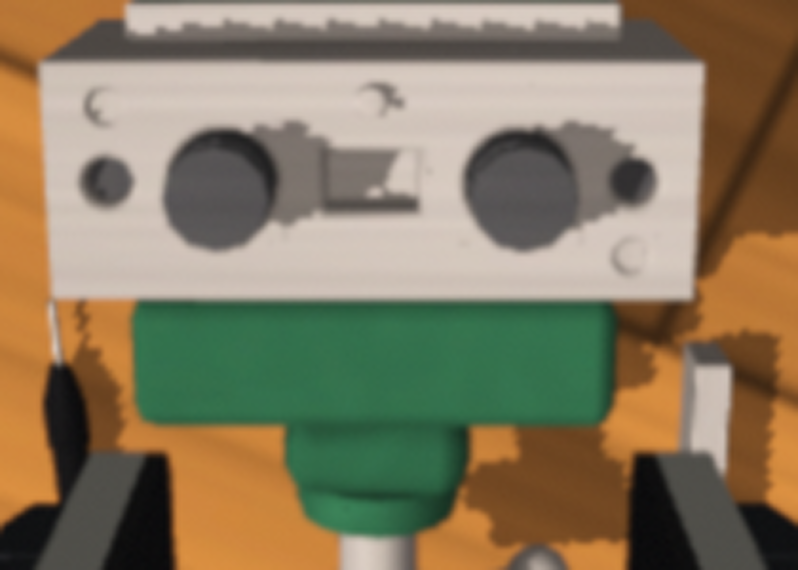

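```bash
python3 - <<'E'
from h import *
d=np.load("pics/w1.npy");m=np.array(eyes.calibration("wrist")["mount"])
def P(u,v):
    o,r=ray("wrist",[[u,v]],m); return (1000*(o+r[0]*d[v,u])).round(1)
for v in range(284,340,6):
    print(v,[P(u,v).tolist() for u in (233,240,252,380,395,402)])
E
```

```text
284 [[-110.5, -92.3, 276.2], [-113.5, -85.9, 283.8], [-114.0, -72.5, 285.2], [-113.9, 72.1, 285.5], [-105.0, 84.7, 263.2], [-113.1, 96.6, 283.1]]
290 [[11.4, -29.3, -32.9], [11.0, -27.1, -31.8], [11.3, -22.9, -32.5], [11.3, 20.3, -32.5], [11.1, 25.5, -32.0], [-121.0, 97.4, 284.8]]
296 [[11.0, -28.5, -37.0], [11.1, -26.2, -37.1], [9.6, -22.8, -33.7], [11.4, 19.5, -37.8], [10.7, 24.8, -36.1], [-128.2, 97.8, 284.3]]
302 [[11.1, -27.6, -42.0], [10.5, -25.6, -40.7], [7.2, -23.0, -33.2], [8.8, 19.8, -36.7], [11.0, 23.7, -41.7], [10.7, 26.1, -40.9]]
308 [[10.8, -26.9, -45.8], [10.9, -24.7, -45.9], [5.9, -22.7, -35.1], [7.6, 19.6, -38.7], [11.1, 22.9, -46.3], [11.2, 25.0, -46.5]]
314 [[11.6, -25.8, -51.7], [10.8, -24.1, -50.0], [3.3, -22.9, -34.5], [5.6, 19.6, -39.0], [11.0, 22.2, -50.2], [11.2, 24.2, -50.7]]
320 [[11.0, -25.4, -54.3], [11.2, -23.3, -54.7], [1.2, -23.0, -34.6], [3.9, 19.5, -39.9], [10.5, 21.7, -53.3], [11.1, 23.5, -54.4]]
326 [[10.9, -24.7, -58.0], [9.5, -23.3, -55.1], [-0.7, -23.0, -35.5], [1.9, 19.6, -40.3], [11.2, 20.8, -58.3], [10.3, 23.2, -56.5]]
332 [[11.1, -24.0, -61.9], [8.2, -23.2, -56.3], [-2.3, -22.9, -36.7], [-0.3, 19.7, -40.4], [11.2, 20.2, -61.8], [11.1, 22.1, -61.7]]
338 [[10.5, -23.7, -64.0], [7.0, -23.0, -57.6], [-4.8, -23.0, -36.3], [-2.4, 19.8, -40.4], [10.6, 19.8, -64.1], [10.3, 21.8, -63.6]]
```

The fingers measure about 7.7 mm thick at the tips, so an opening of about 48 mm centres them on the heads. The depth image suggests the tips may sit further back than stated, so I'll descend by feel, with less than 7 mm of travel per call near contact.

```bash
python3 -m inch '[[0.56,-0.1,-0.46,2,0],[0.56,0,0,3,0],[0.56,0,0,2.5,0],[0.56,0,0,1.5,0],[0.56,0,0,0,0],[0.56,0,0,0,0],[0.56,0,0,0,0]]'; python3 -c "
from bench import monitor,eyes
import cv2
print(monitor.state()['force'])
p,d=eyes.camera('wrist')
import numpy as np; np.save('pics/w2.npy',d)
cv2.imwrite('pics/w2.png',p)"
```

```text
time: 3.85
tool_pos: [0.5733, 0.1766, 0.1963]
tool_rot: [3.072, 0.656, 0.006]
force: [0.7, 0.5, -0.1]
grip_width: 0.0474
finger_force: 0.0
[ 0.69804533  0.54851365 -0.05883763]
```

View pics/w2.png

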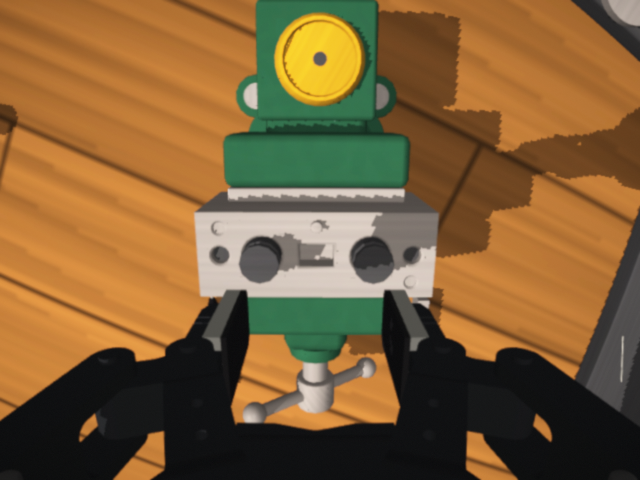

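```bash
python3 - <<'E'
from h import *
d=np.load("pics/w2.npy");m=np.array(eyes.calibration("wrist")["mount"])
def P(u,v):
    o,r=ray("wrist",[[u,v]],m); return (1000*(o+r[0]*d[v,u])).round(1)
for p in((260,260),(373,260),(240,262-20),(232,294),(245,294),(387,294),(398,294),(240,360),(390,360)): print(p,P(*p))
for v in (294,):
    r=[P(u,v) for u in range(212,430)]
    q=[(u+212,x[1]) for u,x in enumerate(r) if x[2]<0]; L=[a for a in q if a[0]<320];Rr=[a for a in q if a[0]>320]
    print(L[0],L[-1],Rr[0],Rr[-1])
E
```

```text
(260, 260) [  1.1 -28.1  29.2]
(373, 260) [ 0.8 26.5 30.2]
(240, 242) [  5.6 -40.2  44.7]
(232, 294) [ 10.6 -29.4 -34.3]
(245, 294) [  9.3 -25.5 -31.4]
(387, 294) [ 11.5  22.  -36.4]
(398, 294) [ 10.9  26.  -34.8]
(240, 360) [ -7.  -25.6 -46.6]
(390, 360) [ -7.4  22.5 -45.9]
(223, np.float64(-32.2)) (247, np.float64(-25.6)) (383, np.float64(22.2)) (407, np.float64(29.1))
```

Lateral alignment is within 1 mm. The image puts the heads about 60 mm beyond the tips; the data sheet would say about 20 mm. I'll descend gently through the first possibility.

```bash
python3 -m inch '[[0.56,0,0,0.6,0],[0.56,0,0,0.6,0],[0.56,0,0,0.2,0],[0.56,0,0,0.2,0],[0.56,0,0,0,0]]'; python3 -m inch '[[0.56,0,0,0.2,0],[0.56,0,0,0.2,0],[0.56,0,0,0.2,0],[0.56,0,0,0,0]]'
```

```text
time: 4.4
tool_pos: [0.5716, 0.1766, 0.1772]
tool_rot: [-3.072, -0.657, 0.002]
force: [-0.1, -0.1, 0.1]
grip_width: 0.048
finger_force: 0.0
time: 4.8
tool_pos: [0.5717, 0.1766, 0.1714]
tool_rot: [-3.072, -0.657, 0.001]
force: [0.4, 0.2, -0.2]
grip_width: 0.0478
finger_force: 0.0
```

```bash
python3 -m inch '[[0.56,0,0,0.3,0],[0.56,0,0,0.3,0],[0.56,0,0,0,0]]'; python3 -m inch '[[0.56,0,0,0.3,0],[0.56,0,0,0.3,0],[0.56,0,0,0,0]]';  python3 -m inch '[[0.56,0,0,0.3,0],[0.56,0,0,0.3,0],[0.56,0,0,0,0]]'; python3 -c "
from bench import monitor,eyes
import cv2
p,d=eyes.camera('wrist')
import numpy as np; np.save('pics/w3.npy',d)
cv2.imwrite('pics/w3.png',p)"
```

```text
time: 5.1
tool_pos: [0.5715, 0.1766, 0.1651]
tool_rot: [-3.072, -0.657, 0.002]
force: [-0.4, -1.4, -0.5]
grip_width: 0.0478
finger_force: 0.0
time: 5.4
tool_pos: [0.5715, 0.1766, 0.1591]
tool_rot: [-3.072, -0.657, 0.002]
force: [-0.6, 0.0, -0.1]
grip_width: 0.0477
finger_force: 0.0
time: 5.7
tool_pos: [0.5715, 0.1766, 0.1531]
tool_rot: [-3.072, -0.657, 0.002]
force: [0.2, -0.3, -0.4]
grip_width: 0.048
finger_force: 0.0
```

View pics/w3.png

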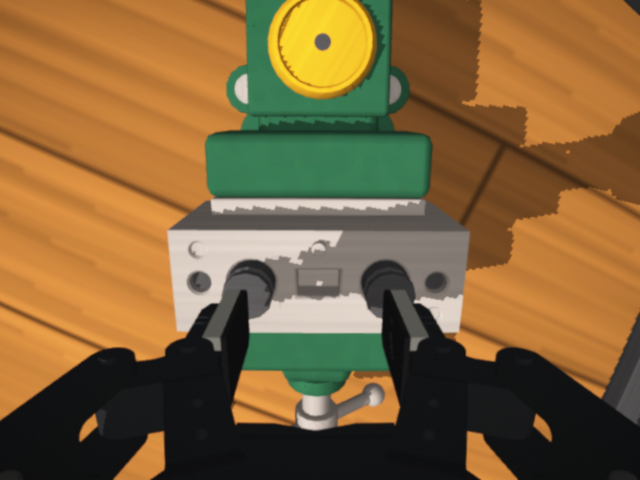

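The fingertips sit directly in front of the heads (250,288) and (387,287), with some 18 mm still to go. I'll continue.

```bash
python3 -m inch '[[0.56,0,0,0.3,0],[0.56,0,0,0.3,0],[0.56,0,0,0,0]]'; python3 -m inch '[[0.56,0,0,0.3,0],[0.56,0,0,0.2,0],[0.56,0,0,0,0]]'; python3 -m inch '[[0.56,0,0,0.15,0],[0.56,0,0,0.15,0],[0.56,0,0,0,0]]'; python3 -m inch '[[0.56,0,0,0.15,0],[0.56,0,0,0.15,0],[0.56,0,0,0,0]]'
```

```text
time: 6.05
tool_pos: [0.5715, 0.1766, 0.1471]
tool_rot: [-3.072, -0.657, 0.002]
force: [0.0, 0.1, -0.7]
grip_width: 0.0479
finger_force: 0.0
time: 6.35
tool_pos: [0.5716, 0.1766, 0.1423]
tool_rot: [-3.072, -0.657, 0.001]
force: [-0.2, -0.4, 0.1]
grip_width: 0.0474
finger_force: 0.0
time: 6.65
tool_pos: [0.5717, 0.1766, 0.1396]
tool_rot: [-3.072, -0.657, 0.001]
force: [0.6, -0.0, -0.1]
grip_width: 0.0481
finger_force: 0.0
time: 6.95
tool_pos: [0.5719, 0.1767, 0.1384]
tool_rot: [3.072, 0.657, -0.0]
force: [-3.8, -0.1, 6.7]
grip_width: 0.0476
finger_force: 3.1
```

Contact: 6.7 N, which matches both preloads. I'll keep pressing, watching the moment for symmetry.

```bash
python3 -m inch '[[0.56,0,0,0.1,0],[0.56,0,0,0.1,0],[0.56,0,0,0,0]]'; python3 -c "
from bench import monitor;s=monitor.state();print(s['ft_torque'])"; python3 -m inch '[[0.56,0,0,0.1,0],[0.56,0,0,0.1,0],[0.56,0,0,0,0]]';python3 -c "
from bench import monitor,eyes;s=monitor.state();print(s['ft_torque'])
import cv2
cv2.imwrite('pics/w4.png',eyes.camera('wrist')[0][150:400,140:500])"
```

```text
time: 7.25
tool_pos: [0.5719, 0.1766, 0.1369]
tool_rot: [3.072, 0.657, -0.0]
force: [-3.2, -0.9, 6.9]
grip_width: 0.0477
finger_force: 3.7
[-0.13979616  0.67514927  0.00444394]
time: 7.55
tool_pos: [0.572, 0.1767, 0.1352]
tool_rot: [3.072, 0.657, -0.0]
force: [-4.3, -0.8, 8.9]
grip_width: 0.0478
finger_force: 4.4
[-0.18663455  0.82008147  0.03199363]
```

View pics/w4.png

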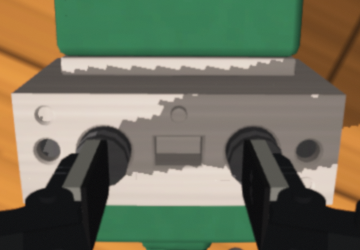

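Both fingertips sit on their heads and go down evenly. On to the stops.

```bash
python3 -m inch '[[0.56,0,0,0.1,0],[0.56,0,0,0.1,0],[0.56,0,0,0,0]]'; python3 -m inch '[[0.56,0,0,0.1,0],[0.56,0,0,0.1,0],[0.56,0,0,0,0]]'
```

```text
time: 7.9
tool_pos: [0.572, 0.1767, 0.1336]
tool_rot: [3.072, 0.657, -0.0]
force: [-5.2, -1.1, 10.0]
grip_width: 0.0477
finger_force: 5.0
time: 8.2
tool_pos: [0.572, 0.1766, 0.1323]
tool_rot: [3.072, 0.657, -0.001]
force: [-7.2, -2.3, 13.2]
grip_width: 0.0478
finger_force: 6.3
```

```bash
python3 -m inch '[[0.56,0,0,0.1,0],[0.56,0,0,0.1,0],[0.56,0,0,0,0]]'; python3 -m inch '[[0.56,0,0,0.1,0],[0.56,0,0,0,0]]'
```

```text
time: 8.5
tool_pos: [0.572, 0.1767, 0.1323]
tool_rot: [3.071, 0.658, -0.001]
force: [-10.3, -2.0, 20.3]
grip_width: 0.0479
finger_force: 9.8
time: 8.7
tool_pos: [0.572, 0.1767, 0.1322]
tool_rot: [3.071, 0.658, -0.002]
force: [-12.4, -2.6, 23.2]
grip_width: 0.0481
finger_force: 11.5
```

TCP has stopped at 0.1322 and the force is rising, with each finger carrying about half. Both lifters are on their stops, so I'll hold.

```bash
python3 -m inch '[[0.56,0,0,0,0],[0.56,0,0,0,0],[0.56,0,0,0,0],[0.56,0,0,0,0],[0.56,0,0,0,0],[0.56,0,0,0,0],[0.56,0,0,0,0],[0.56,0,0,0,0],[0.56,0,0,0,0],[0.56,0,0,0,0],[0.56,0,0,0,0],[0.56,0,0,0,0]]' >/dev/null;  python3 -m inch '[[0.56,0,0,0,0],[0.56,0,0,0,0],[0.56,0,0,0,0],[0.56,0,0,0,0],[0.56,0,0,0,0],[0.56,0,0,0,0],[0.56,0,0,0,0],[0.56,0,0,0,0],[0.56,0,0,0,0],[0.56,0,0,0,0],[0.56,0,0,0,0],[0.56,0,0,0,0]]'; python3 -m inch '[[0.56,0,0,0,0],[0.56,0,0,0,0],[0.56,0,0,0,0],[0.56,0,0,0,0],[0.56,0,0,0,0],[0.56,0,0,0,0]]'
```

```text
time: 11.1
tool_pos: [0.572, 0.1766, 0.1323]
tool_rot: [3.071, 0.657, -0.001]
force: [-11.9, -2.5, 23.3]
grip_width: 0.0478
finger_force: 11.5
time: 11.7
tool_pos: [0.572, 0.1767, 0.1323]
tool_rot: [3.071, 0.658, -0.001]
force: [-12.0, -2.8, 22.7]
grip_width: 0.0479
finger_force: 11.5
```

```bash
python3 -m inch '[[0.56,0,0,-0.15,0],[0.56,0,0,-0.15,0],[0.56,0,0,-0.15,0],[0.56,0,0,-0.15,0],[0.56,0,0,-0.15,0],[0.56,0,0,-0.15,0],[0.56,0,0,-0.15,0],[0.56,0,0,-0.15,0],[0.56,0,0,-0.2,0],[0.56,0,0,-0.3,0],[0.56,0,0,-0.3,0],[0.56,0,0,0,0]]'; python3 -m inch '[[0.56,0,0,-1,0],[0.56,0,0,-2,0],[0.56,0,0,-3,0],[0.56,0,0,-3,0],[0.56,0,0,0,0],[0.56,0,0,0,0],[0.56,0,0,0,0],[0.56,0,0,0,0]]'; python3 -c "
from bench import eyes
import cv2
cv2.imwrite('pics/w5.png',eyes.camera('wrist')[0])"
```

```text
time: 12.9
tool_pos: [0.5722, 0.1767, 0.1462]
tool_rot: [3.072, 0.657, 0.001]
force: [-0.2, -0.3, -0.2]
grip_width: 0.048
finger_force: 0.0
time: 13.7
tool_pos: [0.571, 0.1765, 0.2339]
tool_rot: [-3.072, -0.657, 0.005]
force: [-0.7, 0.1, -0.3]
grip_width: 0.0476
finger_force: 0.0
```

View pics/w5.png

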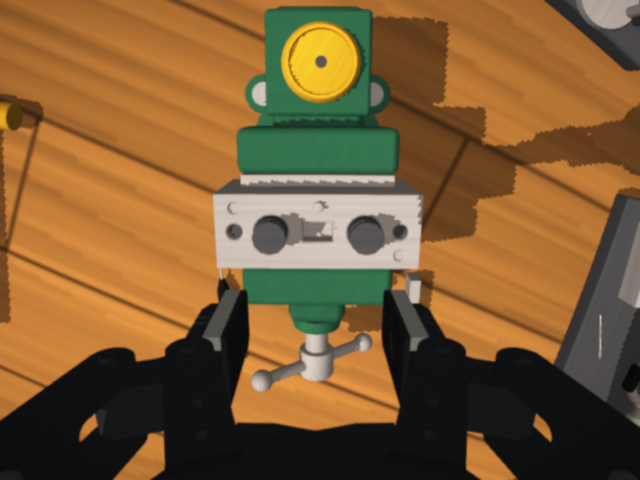

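Both lifters (270,234) and (366,234) are up again, nothing else has moved, and the gripper is clear.

```bash
python3 -c "
from bench import job_done;print(job_done())"
```

```text
the job is handed in; nothing more can be done
None
```

I pressed both lifters down together to their stops, held them for about 3 s at about 23 N, and let them up together. In the last picture both stood up again, the loose items in view looked undisturbed and the gripper was clear. I handed the job in at about 14 s on the robot clock, and no verdict came back.

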